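# Tighten the pressure canner's lid in cross order

## Task

Take the orange-handled key and tighten the four black wing nuts on the canner's lid clockwise with it, in cross order and in two passes: in the first pass turn a nut, then the one opposite, then the other opposite pair, each only about half way (wing at roughly 45 degrees to the lid's radius); in the second pass, again one opposite pair and then the other, turn each fully home against its stop. Then stand the key upright on the table. Touch the canner with nothing but the key, and leave the other things on the table where they are.

Things in the scene. Friction and masses are not known exactly. Their poses are not given: they have to be found in the camera images.
- canner: Small pressure canner, fixed. Pot 170 mm and steel lid 180 mm in diameter, lid top at 105 mm; vent weight at its centre reaches 126 mm. Origin: centre of underside; z up. Black loop handles reach 116 mm out along its +y and -y, 72 mm high. Nuts stand 70 mm from the axis at 45, 135, 225, 315 deg (nut_1 to nut_4, counter-clockwise from its x axis): nut_1 faces nut_3, nut_2 faces nut_4.
- key: Key, 150 g, 110 mm tall, on 4 steel prongs. Origin: between the prong tips; z up. Prongs (9 mm thick, 20 mm long) at 20 mm radius, 45, 135.. deg from its x. Disc 52 mm wide at 20-29 mm, shaft 16 mm, orange handle block at 48-110 mm: 28 mm along x, 16 mm along y (grasp across y). Set over a nut, x or y along its wing: 6.6 mm play each side; drives the wing after 0.40 rad of turn.
- nut_1 (a joint): Turn of wing nut 1, rad, growing clockwise seen from above. 0: wing points along the lid's radius; 1.57: fully tight, at a hard stop, wing square to the radius. Starts loose at 0 to 0.25. Dry friction of about 0.08 N m; it stays where it is left.
- nut_1_top (a point): Top of wing nut 1, on its turning axis, 16 mm above the steel washer it sits on and 127 mm above the table; its x axis lies along the wing and turns with it. Black wing: a bar 54 mm long, 6 mm thick and 16 mm high with a boss of 14 mm diameter at the middle.
- nut_2 (a joint): Turn of wing nut 2, rad, growing clockwise seen from above. 0: wing points along the lid's radius; 1.57: fully tight, at a hard stop, wing square to the radius. Starts loose at 0 to 0.25. Dry friction of about 0.08 N m; it stays where it is left.
- nut_2_top (a point): Top of wing nut 2, on its turning axis, 16 mm above the steel washer it sits on and 127 mm above the table; its x axis lies along the wing and turns with it. Black wing: a bar 54 mm long, 6 mm thick and 16 mm high with a boss of 14 mm diameter at the middle.
- nut_3 (a joint): Turn of wing nut 3, rad, growing clockwise seen from above. 0: wing points along the lid's radius; 1.57: fully tight, at a hard stop, wing square to the radius. Starts loose at 0 to 0.25. Dry friction of about 0.08 N m; it stays where it is left.
- nut_3_top (a point): Top of wing nut 3, on its turning axis, 16 mm above the steel washer it sits on and 127 mm above the table; its x axis lies along the wing and turns with it. Black wing: a bar 54 mm long, 6 mm thick and 16 mm high with a boss of 14 mm diameter at the middle.
- nut_4 (a joint): Turn of wing nut 4, rad, growing clockwise seen from above. 0: wing points along the lid's radius; 1.57: fully tight, at a hard stop, wing square to the radius. Starts loose at 0 to 0.25. Dry friction of about 0.08 N m; it stays where it is left.
- nut_4_top (a point): Top of wing nut 4, on its turning axis, 16 mm above the steel washer it sits on and 127 mm above the table; its x axis lies along the wing and turns with it. Black wing: a bar 54 mm long, 6 mm thick and 16 mm high with a boss of 14 mm diameter at the middle.
- coffee_maker: White drip coffee maker, fixed equipment to keep the gripper clear of: 245 mm deep (x), 176 mm wide (y), 288 mm high, its front about 120 mm nearer the robot than its origin (centre of its underside); always in the same place.
- mug_white: White mug, 86 mm wide and 107 mm high; bystander, origin at its underside.
- tea_glass: Clear glass, 80 mm wide, 88 mm high; bystander, origin at its underside.
- tea_box: Dark tea box, 60x115x73 mm; bystander, origin at its underside.
- jar_honey: Honey jar with yellow lid, 64 mm wide, 87 mm high; bystander, origin at its underside.
- coffee_scoop: Blue plastic coffee scoop, 119x45x30 mm, lying; bystander, origin at its underside.
Not all that is in view belongs to the job. What is shaped like the key but purple is not meant.

How it is judged:
By the outcome, as a careful person would: the job done as asked, in the order asked, and still so for the second after the job is handed in, with the robot touching nothing.
It also fails if it takes over 72 s, if anything falls off the work surface, if the arm or the gripper's body presses on something with over 40 N, if the wrist force passes 120 N, or if a joint passes its speed limit or range.

## Robot

A 6-joint arm with a two-finger parallel gripper is mounted at the origin on a cart in front of the work surface, level with it; the furniture and walls round the work are solid. World frame = base frame: x ahead of the robot, y to its left, z up, the work surface at z = 0. Lengths are in m, angles in rad, forces in N, time in s.
With the tool pointing down it reaches from about 0.375 to 0.9 m from the base axis. Payload 3.1 kg.
Tool frame: the origin (TCP) lies where the fingers leave the gripper's body, on its centre line; the fingertips stand 73 mm ahead of it and the grasp point (between the pads) lies 54 mm ahead of it; z points along the fingers, y is the line along which they close (so a half turn about z gives the same grasp; the last joint's range is limited). The gripper opens to 85 mm and grips with 20 to 120 N. Pads are 22 mm wide; open, the fingers measure 114 mm over their backs; the gripper's body (76 mm by 85 mm) begins 54 mm behind the grasp point. The pads swing forward as they close: fully open they stand 13 mm farther back than shut.
Start: joints at [-1.444, 0.527, 1.433, -0, 1.181, -0.178], TCP at [0.188, -0.596, 0.304] pointing down, gripper open.
Joint ranges: [-3.08, 3.08], [-0.75, 2.2], [0.22, 2.44], [-1.43, 4.57], [0, 2.65], [-2.85, 2.85]. Speed limits (rad/s): [2.79, 2.79, 3.14, 3.14, 3.14, 3.14].

## Interface

Orientations are given as a unit quaternion [x, y, z, w].
In Python, from station import manip gives the robot as it stands.
- The arm moves only by the shell command python3 -m crank 'ROWS' [FORCE]. ROWS is JSON, a list of rows, each an object with "dp": the shift along the tool's x, y, z normalised to -1 to 1, where 1 is 50 cm, a list of three; "delta_rot": the turn, a rotation vector about the tool's x, y, z normalised to -1 to 1, where 1 is 2 pi rad, a list of three; "fingers": the opening, from -1 (shut) to 1 (fully open). A call has 1 to 12 rows; each row shifts and turns the commanded pose from where the row before left it, along the tool's axes as they then stand; what a row does not reach is not made up. A row lasts 1/12 s, in which the tool goes at most 41.7 mm and 7.16 degrees, less where a joint would pass 70% of its speed; a pose out of reach is approached as far as the arm can. A call with a number of a shift or a turn outside -1 to 1 is refused whole. A call with a gripper value outside its range is refused whole. The fingers move at their own pace and stop on an object; FORCE is the grip in N (left out, the last holds). Time passes only in rows, so rows that do not move let the fingers close. It gives the time, the measured TCP pose, the force, the opening and the grip force at its end, in the units of the state.
- manip.sense(): the state, without advancing time (a new reading comes with each control period).
- manip.snapshot(name): name is "scene" or "top" or "wrist"; returns (picture, depth): 480x640x3 uint8, red, green, blue; 480x640 float32, m along the optical axis (not along the pixel's ray), 0 where there is no reading.
- manip.camera_model(name): a dict with "fx", "fy", "cx", "cy" (pixels), "origin" and "attitude" of the camera in the world. Camera axes: x right, y up, looking along -z (the intrinsics and any distortion apply to the point x, -y, -z); pixel columns grow to the right and rows downward; lengths in m; the calibration is good to about 2 mm. A picture is of the moment at which its call begins: read the wrist's pose just before it. camera_model takes no time and is no camera call; for the wrist camera it gives the pose at the moment of the call.
- manip.sign_off(): hands the job in; it is judged then, once.
The state is a dict: "t": time; "q": joint angles; "qd": joint speeds; "tau": joint torques, N m; "tcp_pos": TCP position; "tool_rot": TCP orientation; "force": force on the tool from outside, world axes, zero at the start; "ft_torque": the same for the moment, N m; "finger_gap": opening from 0.0 (shut) to 1.0 (fully open); "gripper_force": force on a finger pad.
Only numpy, scipy, OpenCV 4.12 (cv2) and the standard library are available. Lean on these libraries where they do the work, as an engineer would, in place of code of your own. Each camera call takes 0.05 s, during which the arm holds its last target. There are 200 camera calls.

## Working session

There is one attempt and no reset: what is moved stays moved. The work goes in short steps, Python scripts to look and compute and a shell command to move; the robot and the scene stay as the last step left them, time stands still between calls to the robot, and variables do not carry over. Pictures are saved under pics/ and viewed, at most 10 in all, crops included, and the job is handed in when it is done.

```bash
mkdir -p pics; ls; python3 - <<'E'
from station import manip
import cv2,numpy as np
s=manip.sense();print(s)
for n in("scene","top"):
    p,d=manip.snapshot(n);np.save(f"pics/{n}_d.npy",d);cv2.imwrite(f"pics/{n}0.png",p[:,:,::-1]);print(n,manip.camera_model(n))
print(manip.camera_model("wrist"))
E
```

```text
pics
{'t': 0.0, 'q': array([-1.44346925e+00,  5.28481306e-01,  1.43392113e+00, -8.55331322e-06,
        1.18141043e+00, -1.78507642e-01]), 'qd': array([-1.31577297e-05, -8.50012230e-05, -8.29304442e-04, -2.61235116e-04,
        1.84853603e-03, -7.51725265e-04]), 'tau': array([-4.56491271e-04, -4.42353380e+01, -1.78021646e+01, -2.47775688e-04,
        8.38552398e-03,  4.75106887e-06]), 'tcp_pos': array([ 0.18812883, -0.59541427,  0.30291816]), 'tool_rot': array([ 9.88330049e-01,  1.52323609e-01,  2.44514471e-05, -1.10984524e-03]), 'force': array([-1.61081713,  0.17574438, -0.27199459]), 'ft_torque': array([-0.04043708, -0.01370417, -0.01042325]), 'gripper_force': 0.0, 'finger_gap': 1.0025945802546556}
scene {'fx': 504.629490580203, 'fy': 504.629490580203, 'cx': 314.6562244759855, 'cy': 227.963556615172, 'origin': array([-0.51732758, -0.77785451,  0.84996391]), 'attitude': array([ 0.45103762, -0.23058629, -0.39686484,  0.76543669])}
top {'fx': 510.0715387289289, 'fy': 510.0715387289289, 'cx': 323.62065468878944, 'cy': 238.04042063362064, 'origin': array([0.37147026, 0.02372321, 1.59304473]), 'attitude': array([ 0.04641879, -0.04057556, -0.70394165,  0.70757691])}
{'fx': 376.27949268868315, 'fy': 376.27949268868315, 'cx': 317.4155782804447, 'cy': 238.29578302857288, 'origin': array([ 0.25428166, -0.57539166,  0.37310764]), 'attitude': array([-0.10971853,  0.08205236, -0.58565273,  0.79889933])}
```

View pics/top0.png

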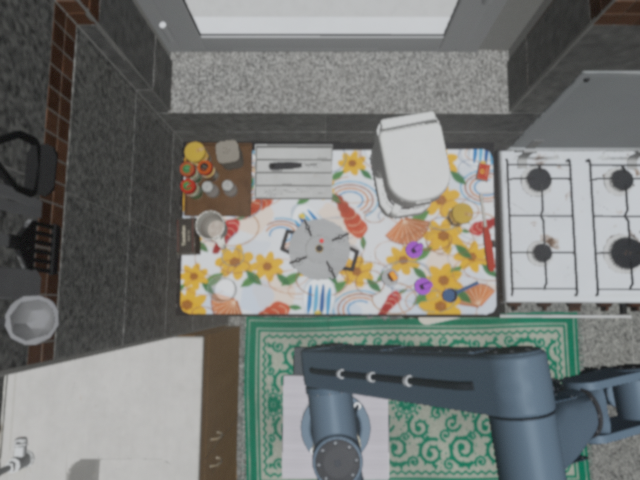

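View pics/scene0.png

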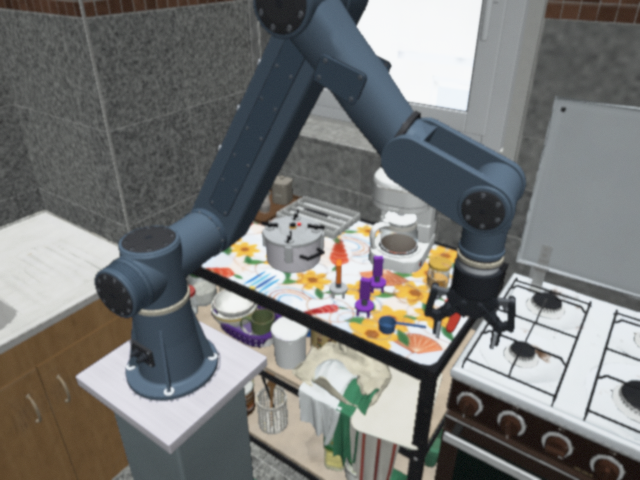

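Top view: the canner is at (320,248). Purple look-alikes are at (415,250) and (423,286), and the real key is probably near (390,278), at (338,275) in the scene view. In the scene view the only orange handle is at (338,260) and the purple ones are at (365,292) and (378,270). I'll confirm with an enlarged crop.

```bash
cat > h.py <<'E'
import numpy as np,cv2
from scipy.spatial.transform import Rotation as R
from station import manip
def P(cm,u,v,d):
    u,v,d=map(np.asarray,(u,v,d))
    c=np.stack([(u-cm['cx'])/cm['fx']*d,-(v-cm['cy'])/cm['fy']*d,-d],-1)
    return R.from_quat(cm['attitude']).apply(c.reshape(-1,3))+cm['origin']
def proj(cm,X):
    c=R.from_quat(cm['attitude']).inv().apply(np.atleast_2d(X)-cm['origin'])
    return np.stack([cm['cx']-c[:,0]/c[:,2]*cm['fx'],cm['cy']+c[:,1]/c[:,2]*cm['fy']],-1)
def cloud(cm,d):
    v,u=np.mgrid[:d.shape[0],:d.shape[1]]
    return P(cm,u.ravel(),v.ravel(),d.ravel()).reshape(*d.shape,3)
E
python3 - <<'E'
from h import *
a=cv2.imread("pics/top0.png");b=cv2.imread("pics/scene0.png")
A=cv2.resize(a[200:310,340:490],(750,550)[:2],interpolation=cv2.INTER_CUBIC)[:,:]
B=cv2.resize(b[200:350,250:400],(400,400),interpolation=cv2.INTER_CUBIC)
A=cv2.resize(A,(400,293))
out=np.zeros((400,800,3),np.uint8);out[:293,:400]=A;out[:,400:]=B
cv2.imwrite("pics/crop1.png",out)
cm=manip.camera_model("top");d=np.load("pics/top_d.npy");X=cloud(cm,d)
for n,(u,v) in dict(canner=(320,248),key=(390,278),p1=(415,250),p2=(423,286),tab=(360,300),glass=(225,288)).items(): print(n,X[v,u])
cm=manip.camera_model("scene");d=np.load("pics/scene_d.npy");X=cloud(cm,d)
hsv=cv2.cvtColor(b,cv2.COLOR_BGR2HSV)
m=(X[...,2]>.03)&(X[...,2]<.13)&(hsv[...,1]>150)&(hsv[...,0]<15)&(X[...,0]>.35)&(X[...,0]<.6)
n,l,s,c=cv2.connectedComponentsWithStats(m.astype(np.uint8))
for i in range(1,n):
    if s[i,4]>20: print(s[i],X[l==i].mean(0),X[l==i].min(0),X[l==i].max(0))
E
```

```text
canner [0.52416755 0.04672906 0.12341126]
key [ 0.44015445 -0.15928994  0.08748622]
p1 [ 0.52113215 -0.23042191  0.10899682]
p2 [ 0.41663439 -0.25219731  0.10701229]
tab [ 0.37561077 -0.07619688  0.00249192]
glass [0.41007108 0.34138891 0.01157667]
[336 259   6  24  87] [ 0.44198199 -0.17032299  0.09258932] [ 0.43133012 -0.1776003   0.0513671 ] [ 0.46228054 -0.15447099  0.11371536]
```

View pics/crop1.png

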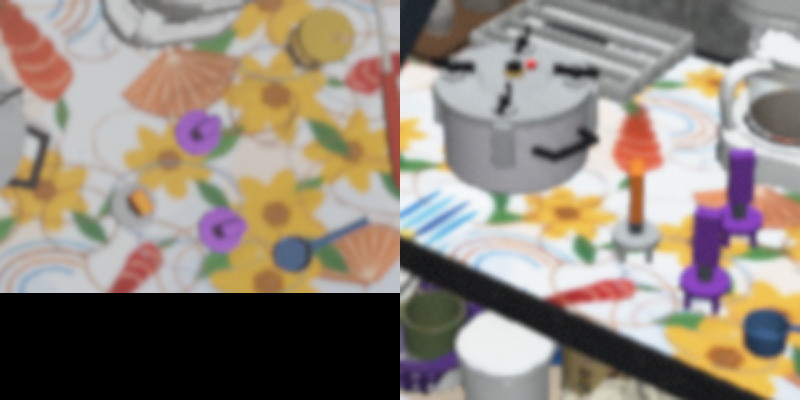

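The crop confirms it: the orange-handled key with the grey disc is at top (391,277) and scene (338,272). The two purple ones at (415,250) and (423,286) are look-alikes. I'm moving to a wrist view above both the canner and the key.

```bash
python3 -m crank '[{"dp":[0.054,-0.056,-0.007],"delta_rot":[0,0,0],"fingers":1},{"dp":[0.054,-0.056,-0.007],"delta_rot":[0,0,0],"fingers":1},{"dp":[0.054,-0.056,-0.007],"delta_rot":[0,0,0],"fingers":1},{"dp":[0.054,-0.056,-0.007],"delta_rot":[0,0,0],"fingers":1},{"dp":[0.054,-0.056,-0.007],"delta_rot":[0,0,0],"fingers":1},{"dp":[0.054,-0.056,-0.007],"delta_rot":[0,0,0],"fingers":1},{"dp":[0.054,-0.056,-0.007],"delta_rot":[0,0,0],"fingers":1},{"dp":[0.054,-0.056,-0.007],"delta_rot":[0,0,0],"fingers":1},{"dp":[0.054,-0.056,-0.007],"delta_rot":[0,0,0],"fingers":1},{"dp":[0.054,-0.056,-0.007],"delta_rot":[0,0,0],"fingers":1},{"dp":[0.054,-0.056,-0.007],"delta_rot":[0,0,0],"fingers":1},{"dp":[0.054,-0.056,-0.007],"delta_rot":[0,0,0],"fingers":1}]' && python3 -m crank '[{"dp":[0.054,-0.056,-0.007],"delta_rot":[0,0,0],"fingers":1},{"dp":[0.054,-0.056,-0.007],"delta_rot":[0,0,0],"fingers":1},{"dp":[0,0,0],"delta_rot":[0,0,0],"fingers":1},{"dp":[0,0,0],"delta_rot":[0,0,0],"fingers":1}]'
python3 - <<'E'
from h import *
s=manip.sense();print(s['t'],s['q'],s['tcp_pos'],R.from_quat(s['tool_rot']).as_matrix()[:,0])
cm=manip.camera_model("wrist");p,d=manip.snapshot("wrist")
cv2.imwrite("pics/w1.png",p[:,:,::-1]);np.savez("pics/w1.npz",d=d,**cm)
E
```

```text
t: 1.1
tcp_pos: [0.3962, -0.1761, 0.346]
tool_rot: [0.988, 0.152, -0.0, -0.0]
force: [0.3, -0.8, 1.0]
finger_gap: 0.996
gripper_force: 0.0
t: 1.43
tcp_pos: [0.431, -0.1063, 0.3529]
tool_rot: [0.988, 0.155, -0.0, 0.0]
force: [-0.1, -0.0, -0.5]
finger_gap: 0.999
gripper_force: 0.0
1.4333 [-4.94487635e-01  2.15044039e-01  1.80103362e+00 -2.02983372e-04
  1.12565804e+00  7.65221729e-01] [ 0.43097625 -0.10630857  0.35287273] [ 9.51974635e-01  3.06176814e-01 -2.31215797e-04]
```

View pics/w1.png

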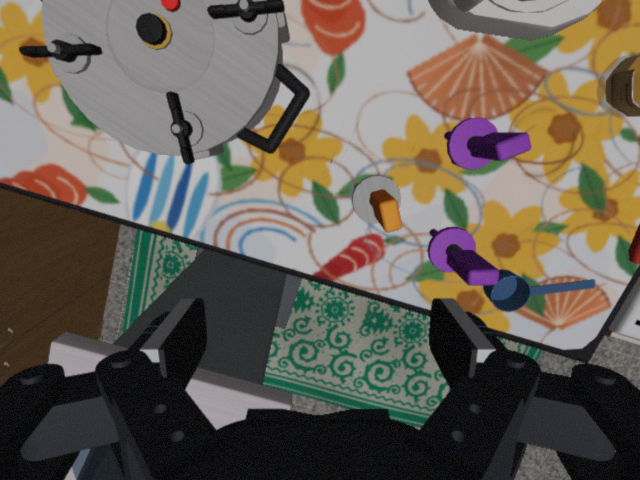

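The wrist view shows the key (orange handle top at (385,212), disc at (377,200)), purple decoys at (490,145) and (460,255), and the canner with nuts at (62,48), (180,130) and (248,8) and its vent at (153,30). I'll measure the key now.

```bash
python3 - <<'E'
from h import *
z=np.load("pics/w1.npz");cm={k:z[k] for k in z};d=z['d'];X=cloud(cm,d);b=cv2.imread("pics/w1.png");hsv=cv2.cvtColor(b,cv2.COLOR_BGR2HSV)
roi=np.zeros(d.shape,bool);roi[170:240,350:410]=1
o=roi&(hsv[...,1]>150)&(hsv[...,0]<25)&(X[...,2]>.03)
print("orange n",o.sum(),"zmax",np.percentile(X[o][:,2],[50,90,98]))
t=o&(X[...,2]>.10)
Q=X[t][:,:2];r=cv2.minAreaRect((Q*1000).astype(np.float32));print("top rect mm",r,Q.mean(0))
# colour-only rect, bright top face projected onto z=.11
m=roi&(hsv[...,1]>150)&(hsv[...,0]<25)&(hsv[...,2]>180)
v,u=np.nonzero(m)
ray=P(cm,u,v,np.ones(len(u)))-cm['origin'];Y=cm['origin']+ray*((.11-cm['origin'][2])/ray[:,2:])
print("bright rect",m.sum(),cv2.minAreaRect((Y[:,:2]*1000).astype(np.float32)),Y.mean(0))
dk=roi&(X[...,2]>.02)&(X[...,2]<.036)&(hsv[...,1]<60)
print("disc",dk.sum(),cv2.minEnclosingCircle((X[dk][:,:2]*1000).astype(np.float32)),np.median(X[dk][:,2]))
# canner
c=(hsv[...,2]<60)&(X[...,2]>.112)&(X[...,2]<.135)
n,l,s,_=cv2.connectedComponentsWithStats(c[:200,:320].astype(np.uint8))
for i in range(1,n):
    if s[i,4]>80:
        q=X[:200,:320][l==i];r=cv2.minAreaRect((q[:,:2]*1000).astype(np.float32));print(s[i],r,q.mean(0),np.percentile(q[:,2],95))
E
```

```text
orange n 845 zmax [0.1091669  0.11071211 0.11144048]
top rect mm ((474.11822509765625, -134.30458068847656), (105.27708435058594, 21.278554916381836), 53.32646560668945) [ 0.4518848  -0.16360492]
bright rect 428 ((463.5339660644531, -163.58047485351562), (51.33480453491211, 18.33074951171875), 11.43463134765625) [ 0.45346116 -0.16571045  0.11      ]
disc 1180 ((450.24981689453125, -165.86895751953125), 25.9300594329834) 0.029059454384218947
[208   0  76  22 963] ((561.050048828125, -12.078458786010742), (11.428604125976562, 52.486820220947266), 25.830965042114258) [ 0.5606857  -0.01228616  0.12376894] 0.1273804045592269
[136  13  31  32 709] ((528.1282348632812, 49.16722106933594), (19.061954498291016, 18.81760597229004), 24.1984920501709) [0.52798263 0.04844453 0.12555442] 0.12734012871687597
[ 20  40  82  22 908] ((494.3273620605469, 110.64303588867188), (12.880889892578125, 53.45372009277344), 11.418095588684082) [0.49435022 0.10805862 0.12373436] 0.12749618093990103
[167  92  27  72 800] ((467.3056945800781, 15.263578414916992), (52.72721862792969, 12.773250579833984), 28.006074905395508) [0.46846876 0.01476626 0.12342626] 0.12738612414047326
```

```bash
python3 - <<'E'
from h import *
z=np.load("pics/w1.npz");cm={k:z[k] for k in z};d=z['d'];X=cloud(cm,d);b=cv2.imread("pics/w1.png");hsv=cv2.cvtColor(b,cv2.COLOR_BGR2HSV)
m=np.zeros(d.shape,np.uint8);m[170:240,350:410]=1
m&=((hsv[...,1]>150)&(hsv[...,0]<25)&(X[...,2]>.106)&(X[...,2]<.114)).astype(np.uint8)
m=cv2.morphologyEx(m,cv2.MORPH_OPEN,np.ones((3,3),np.uint8))
n,l,s,_=cv2.connectedComponentsWithStats(m);i=1+s[1:,4].argmax()
q=X[l==i];print(s[i],cv2.minAreaRect((q[:,:2]*1000).astype(np.float32)),q.mean(0))
w=np.linalg.eigh(np.cov(q[:,:2].T))[1][:,1];print("PCA deg",np.degrees(np.arctan2(w[1],w[0])))
for (x0,y0,x1,y1) in [(208,0,284,22),(20,40,102,62),(167,92,194,164)]:
    t=np.zeros(d.shape,bool);t[y0:y1,x0:x1]=1
    t&=(hsv[...,2]<60)&(X[...,2]>.124)&(X[...,2]<.131);q=X[t][:,:2];w=np.linalg.eigh(np.cov(q.T))[1][:,1];print(t.sum(),q.mean(0),np.degrees(np.arctan2(w[1],w[0])))
E
```

```text
[379 199  23  32 546] ((450.81634521484375, -165.1498260498047), (26.374408721923828, 15.331689834594727), 32.40303039550781) [ 0.45119794 -0.164759    0.10968995]
PCA deg -146.5428143455544
560 [ 0.5614847  -0.01161809] 112.8367985555062
517 [0.49444423 0.10975011] 109.94295662063857
433 [0.46828684 0.01584928] -152.8592441263946
```

Key centre is (0.4505, -0.165) with its x axis at about 33°. The canner centre is (0.528, 0.049), with nuts at radial angles of 28.8° plus multiples of 90°. Moving above the key.

```bash
python3 -m crank '[{"dp":[0.001,0.0625,0],"delta_rot":[0,0,0],"fingers":0.1},{"dp":[0,0.0625,0],"delta_rot":[0,0,0],"fingers":0.1},{"dp":[0,0,0.061],"delta_rot":[0,0,-0.014],"fingers":0.1},{"dp":[0,0,0.061],"delta_rot":[0,0,-0.014],"fingers":0.1},{"dp":[0,0,0.061],"delta_rot":[0,0,-0.014],"fingers":0.1},{"dp":[0,0,0.061],"delta_rot":[0,0,0],"fingers":0.1},{"dp":[0,0,0.061],"delta_rot":[0,0,0],"fingers":0.1},{"dp":[0,0,0],"delta_rot":[0,0,0],"fingers":0.1},{"dp":[0,0,0],"delta_rot":[0,0,0],"fingers":0.1}]'
python3 - <<'E'
from h import *
s=manip.sense();r=R.from_quat(s['tool_rot']).as_matrix();print(s['t'],s['q'],s['tcp_pos'],np.degrees(np.arctan2(r[1,0],r[0,0])))
cm=manip.camera_model("wrist");p,d=manip.snapshot("wrist")
b=p[:,:,::-1].copy();hsv=cv2.cvtColor(b,cv2.COLOR_BGR2HSV);X=cloud(cm,d)
m=((hsv[...,1]>150)&(hsv[...,0]<25)&(X[...,2]>.106)&(X[...,2]<.114)).astype(np.uint8)
m=cv2.morphologyEx(m,cv2.MORPH_OPEN,np.ones((3,3),np.uint8))
n,l,st,_=cv2.connectedComponentsWithStats(m)
for i in range(1,n):
  if st[i,4]>200:
    q=X[l==i];print(st[i],cv2.minAreaRect((q[:,:2]*1000).astype(np.float32)),q.mean(0))
E
```

```text
t: 2.23
tcp_pos: [0.4486, -0.1688, 0.1992]
tool_rot: [0.96, 0.28, -0.002, -0.002]
force: [-1.1, -0.0, -0.3]
finger_gap: 0.551
gripper_force: 0.0
2.2333 [-5.93565470e-01  5.06514156e-01  1.88900742e+00 -3.05643517e-04
  7.50931739e-01  4.10480453e-01] [ 0.44855511 -0.16880676  0.19917821] 32.48550436979622
[ 298  250   34   58 1836] ((450.9805603027344, -165.7296600341797), (27.444499969482422, 15.488046646118164), 32.94340896606445) [ 0.45171936 -0.16519655  0.10976147]
```

The close look agrees: key centre (0.451, -0.1655), yaw 32.9°. Going down and gripping.

```bash
python3 -m crank '[{"dp":[0.0075,-0.003,0.03],"delta_rot":[0,0,-0.0012],"fingers":0.1},{"dp":[0,0,0.045],"delta_rot":[0,0,0],"fingers":0.1},{"dp":[0,0,0.045],"delta_rot":[0,0,0],"fingers":0.1},{"dp":[0,0,0],"delta_rot":[0,0,0],"fingers":0.1},{"dp":[0,0,0],"delta_rot":[0,0,0],"fingers":-1},{"dp":[0,0,0],"delta_rot":[0,0,0],"fingers":-1},{"dp":[0,0,0],"delta_rot":[0,0,0],"fingers":-1},{"dp":[0,0,0],"delta_rot":[0,0,0],"fingers":-1},{"dp":[0,0,0],"delta_rot":[0,0,0],"fingers":-1},{"dp":[0,0,0],"delta_rot":[0,0,0],"fingers":-1}]' 80
python3 - <<'E'
from h import *
s=manip.sense();r=R.from_quat(s['tool_rot']).as_matrix();print(s['t'],s['tcp_pos'],np.degrees(np.arctan2(r[1,0],r[0,0])),s['force'],s['finger_gap'],s['gripper_force'])
E
```

```text
t: 3.12
tcp_pos: [0.4532, -0.1652, 0.1423]
tool_rot: [0.959, 0.285, 0.001, 0.002]
force: [-1.1, -0.7, 8.3]
finger_gap: 0.176
gripper_force: 80.7
3.1167 [ 0.45322159 -0.1652047   0.142285  ] 33.08210004465536 [-1.05938307 -0.66826111  8.28976389] 0.17608023969480713 80.71308374404907
```

```bash
python3 -m crank '[{"dp":[0,0,-0.07],"delta_rot":[0,0,0],"fingers":-1},{"dp":[0,0,-0.075],"delta_rot":[0,0,0],"fingers":-1},{"dp":[0,0,-0.075],"delta_rot":[0,0,0],"fingers":-1},{"dp":[0,0,-0.075],"delta_rot":[0,0,0],"fingers":-1},{"dp":[0.037,-0.048,0],"delta_rot":[0,0,0],"fingers":-1},{"dp":[0.037,-0.048,0],"delta_rot":[0,0,0],"fingers":-1},{"dp":[0.037,-0.048,0],"delta_rot":[0,0,0],"fingers":-1},{"dp":[0.037,-0.048,0],"delta_rot":[0,0,0],"fingers":-1},{"dp":[0.037,-0.048,0],"delta_rot":[0,0,0],"fingers":-1},{"dp":[0.037,-0.048,0],"delta_rot":[0,0,0],"fingers":-1},{"dp":[0,0,0],"delta_rot":[0,0,0.018],"fingers":-1},{"dp":[0,0,0],"delta_rot":[0,0,0.018],"fingers":-1}]' && python3 -m crank '[{"dp":[0,0,0],"delta_rot":[0,0,0],"fingers":-1}]'
cat >> h.py <<'E'
def look(name,save=True):
    s=manip.sense();r=R.from_quat(s['tool_rot']).as_matrix();print(s['t'],'q6',s['q'][5],s['tcp_pos'],'yaw',np.degrees(np.arctan2(r[1,0],r[0,0])),'tilt',r[:2,2],'F',s['force'],'M',s['ft_torque'][2])
    if not save: return s,r,None,None,None
    cm=manip.camera_model("wrist");p,d=manip.snapshot("wrist");cv2.imwrite(f"pics/{name}.png",p[:,:,::-1]);np.savez(f"pics/{name}.npz",d=d,**cm)
    return s,r,cm,cv2.cvtColor(p,cv2.COLOR_RGB2HSV),cloud(cm,d)
NUT=dict(B=(.4667,.0153),D=(.5893,.0827),A=(.5617,-.0123),C=(.4943,.1103))
def go(x,y,z,yaw):
    """tool-frame dp (in the axes now) and rot needed"""
    s=manip.sense();r=R.from_quat(s['tool_rot']).as_matrix();y0=np.degrees(np.arctan2(r[1,0],r[0,0]))
    print('dp',np.round(r.T@(np.array([x,y,z])-s['tcp_pos'])/.5,4),'rot',round((y0-yaw)/360,4))
E
python3 - <<'E'
from h import *
s,r,cm,hsv,X=look("w3")
m=((hsv[...,1]>150)&(hsv[...,0]<25)&(X[...,2]>.2)).astype(np.uint8)
T=(X-s['tcp_pos'])@r
n,l,st,_=cv2.connectedComponentsWithStats(m)
for i in range(1,n):
  if st[i,4]>200:
    q=T[l==i];print(st[i],cv2.minAreaRect((q[:,:2]*1000).astype(np.float32)),q.min(0),q.max(0))
E
```

```text
t: 4.12
tcp_pos: [0.4661, 0.0188, 0.2886]
tool_rot: [0.985, 0.174, 0.0, 0.0]
force: [0.5, 0.5, -1.9]
finger_gap: 0.174
gripper_force: 79.5
t: 4.2
tcp_pos: [0.4663, 0.0176, 0.2885]
tool_rot: [0.985, 0.175, 0.0, 0.0]
force: [0.6, -0.7, -1.2]
finger_gap: 0.175
gripper_force: 79.5
4.2 q6 1.0173809672875942 [0.46633737 0.01763291 0.2885153 ] yaw 20.115934952735426 tilt [ 0.00069922 -0.00017563] F [ 0.60893783 -0.66412317 -1.18135695] M 0.017029617121035893
[ 293  266   51  138 6155] ((26.504188537597656, 0.5304875373840332), (85.2535171508789, 16.11028289794922), 0.04268362745642662) [-0.01611881 -0.0075525  -0.07004815] [0.06913089 0.00857156 0.08849871]
```

View pics/w3.png

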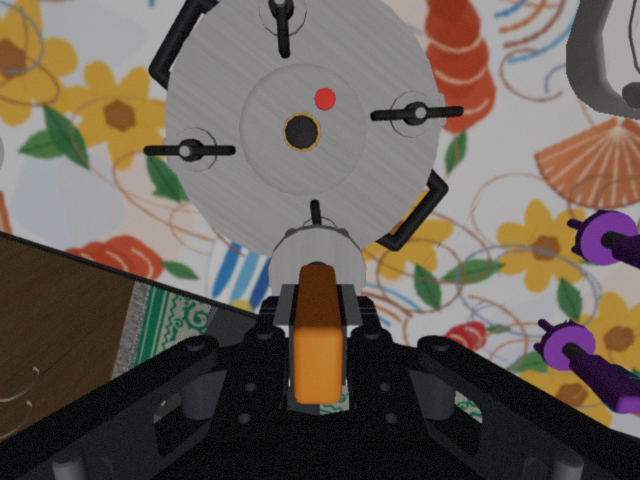

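The wrist view shows the key held straight, disc at (317,270), over nut B's wing (tip at (316,210)). Nuts A (415,112), C (190,150) and D (282,10) are visible. I'll refine the nut positions and the key offset in the hand from this picture.

```bash
python3 - <<'E'
from h import *
z=np.load("pics/w3.npz");cm={k:z[k] for k in z};d=z['d'];X=cloud(cm,d);hsv=cv2.cvtColor(cv2.imread("pics/w3.png"),cv2.COLOR_BGR2HSV)
tcp=np.array([0.46633737,0.01763291,0.2885153]);a=np.radians(20.116);r=np.array([[np.cos(a),np.sin(a),0],[np.sin(a),-np.cos(a),0],[0,0,-1]])
T=(X-tcp)@r
dk=(T[...,2]>.105)&(T[...,2]<.120)&(np.abs(T[...,0])<.04)&(np.abs(T[...,1])<.035)&(hsv[...,1]<60)&(hsv[...,2]>90)
q=T[dk];print("disc",dk.sum(),np.median(q[:,2]),cv2.minEnclosingCircle((q[:,:2]*1000).astype(np.float32)),q.min(0),q.max(0))
o=(hsv[...,1]>150)&(hsv[...,0]<25)&(T[...,2]>.02)&(T[...,2]<.05);o[:260]=0;q=T[o]
print("handle top",o.sum(),np.percentile(q,[1,99],0))
C=[]
for n,(u0,v0,u1,v1) in dict(A=(365,95,470,130),C=(140,130,240,170),D=(260,0,300,60)).items():
    t=np.zeros(d.shape,bool);t[v0:v1,u0:u1]=1
    t&=(hsv[...,2]<60)&(X[...,2]>.122)&(X[...,2]<.133);q=X[t][:,:2];w=np.linalg.eigh(np.cov(q.T))[1][:,1]
    print(n,t.sum(),q.mean(0),cv2.minAreaRect((q*1000).astype(np.float32)),np.degrees(np.arctan2(w[1],w[0])))
t=np.zeros(d.shape,bool);t[110:155,280:322]=1;t&=(hsv[...,2]<70)&(X[...,2]>.115);print("vent",X[t].mean(0))
E
```

```text
disc 4020 0.11321092025197399 ((-2.2809576988220215, 0.14003939926624298), 25.792903900146484) [-0.01400347 -0.02546419  0.1112105 ] [0.0231114  0.02554737 0.11997544]
handle top 4751 [[-0.01491376 -0.00716524  0.03063101]
 [ 0.01190684  0.00844867  0.04909427]]
A 946 [ 0.56158833 -0.0100015 ] ((561.8367309570312, -10.355670928955078), (12.469482421875, 52.565162658691406), 20.966123580932617) 112.90297103069092
C 868 [0.49496294 0.11047189] ((494.6573791503906, 110.92573547363281), (12.927752494812012, 52.2619514465332), 29.501026153564453) 110.08089145693701
D 671 [0.57869921 0.0792641 ] ((577.331787109375, 79.27165222167969), (28.28286361694336, 12.905232429504395), 21.03961753845215) -156.0157390497271
vent [0.52836764 0.05019747 0.12656589]
```

```bash
sed -i 's/^NUT=.*/NUT=dict(B=(.4670,.0161),D=(.5896,.0837),A=(.5621,-.0114),C=(.4945,.1112))/' h.py
python3 -m crank '[{"dp":[0.005,0.003,0],"delta_rot":[0,0,0],"fingers":-1},{"dp":[0,0,0.03],"delta_rot":[0,0,0],"fingers":-1},{"dp":[0,0,0.032],"delta_rot":[0,0,0],"fingers":-1},{"dp":[0,0,0],"delta_rot":[0,0,0],"fingers":-1},{"dp":[0,0,0],"delta_rot":[0,0,0],"fingers":-1}]'
python3 -c "
from h import *
look('',False)"
```

```text
t: 4.67
tcp_pos: [0.4693, 0.0158, 0.2566]
tool_rot: [0.985, 0.175, -0.001, -0.0]
force: [1.1, 1.0, -0.9]
finger_gap: 0.171
gripper_force: 79.4
4.6667 q6 1.014384565376803 [0.46926832 0.01579719 0.25655305] yaw 20.12976961698679 tilt [-0.00197235  0.00046397] F [ 1.0658436   0.99298958 -0.93545866] M -0.014180420704347095
```

```bash
python3 -m crank '[{"dp":[0,0,0],"delta_rot":[0,0,0.0182],"fingers":-1},{"dp":[0,0.0006,0],"delta_rot":[0,0,0.0182],"fingers":-1},{"dp":[0,0.0006,0],"delta_rot":[0,0,0.0182],"fingers":-1},{"dp":[0,0.0006,0],"delta_rot":[0,0,0.0182],"fingers":-1},{"dp":[0,0.0006,0],"delta_rot":[0,0,0.0182],"fingers":-1},{"dp":[0,0.0006,0],"delta_rot":[0,0,0.0182],"fingers":-1},{"dp":[0,0.0006,0],"delta_rot":[0,0,0.0182],"fingers":-1},{"dp":[0,0.0006,0],"delta_rot":[0,0,0.0182],"fingers":-1},{"dp":[0,0.0006,0],"delta_rot":[0,0,0.0182],"fingers":-1},{"dp":[0,0,0],"delta_rot":[0,0,0],"fingers":-1},{"dp":[0,0,0],"delta_rot":[0,0,0],"fingers":-1}]'
python3 -c "
from h import *
look('',False)"
```

```text
t: 5.58
tcp_pos: [0.4697, 0.0137, 0.2577]
tool_rot: [0.944, -0.331, 0.001, -0.0]
force: [-0.5, 0.3, -0.9]
finger_gap: 0.178
gripper_force: 79.6
5.5833 q6 2.0363592940885433 [0.46968495 0.01368189 0.25768734] yaw -38.68295518416108 tilt [ 0.00177136 -0.00020422] F [-0.50554853  0.29610881 -0.87642172] M -0.0028591106334795394
```

```bash
python3 -m crank '[{"dp":[0,-0.0006,0],"delta_rot":[0,0,-0.0195],"fingers":-1},{"dp":[0,-0.0006,0],"delta_rot":[0,0,-0.0195],"fingers":-1},{"dp":[0,0,-0.03],"delta_rot":[0,0,0],"fingers":-1},{"dp":[0,0,-0.035],"delta_rot":[0,0,0],"fingers":-1},{"dp":[-0.01,0,0],"delta_rot":[0,0,-0.0195],"fingers":-1},{"dp":[-0.02,0,0],"delta_rot":[0,0,-0.0195],"fingers":-1},{"dp":[-0.02,0,0],"delta_rot":[0,0,-0.0195],"fingers":-1},{"dp":[-0.02,0,0],"delta_rot":[0,0,-0.0195],"fingers":-1},{"dp":[-0.02,0,0],"delta_rot":[0,0,-0.0195],"fingers":-1},{"dp":[-0.02,0,0],"delta_rot":[0,0,-0.0195],"fingers":-1},{"dp":[0,0,0],"delta_rot":[0,0,-0.006],"fingers":-1}]'
cat >> h.py <<'E'
def wing(X,hsv,n,c=(.5283,.0499)):
    x,y=NUT[n];t=(np.hypot(X[...,0]-x,X[...,1]-y)<.032)&(hsv[...,2]<65)&(X[...,2]>.121)&(X[...,2]<.134)
    if t.sum()<60: return
    q=X[t][:,:2];w=np.linalg.eigh(np.cov(q.T))[1][:,1];a=np.degrees(np.arctan2(w[1],w[0]));rad=np.degrees(np.arctan2(y-c[1],x-c[0]))
    print(n,t.sum(),q.mean(0),'wing',round(a,1),'turn deg',round((rad-a+45)%180-45,1),'len',np.ptp(q@w))
E
python3 - <<'E'
from h import *
s,r,cm,hsv,X=look("w4")
for n in NUT: wing(X,hsv,n)
x,y=NUT['D'];go(x+.0023*.94,y+.0023*.34,.2900,20)
E
```

```text
t: 6.5
tcp_pos: [0.4141, 0.0196, 0.2897]
tool_rot: [0.985, 0.173, -0.001, 0.0]
force: [-0.0, 0.5, -1.3]
finger_gap: 0.177
gripper_force: 79.5
6.5 q6 1.0001764694968764 [0.41408388 0.01963739 0.28973299] yaw 19.91986812040135 tilt [-0.00140456 -0.00024766] F [-0.04779735  0.45654698 -1.26876028] M -0.01490834773524044
B 882 [0.46805261 0.01665738] wing 163.4 turn deg 45.5 len 0.05266359050803576
A 1286 [ 0.56079728 -0.01024042] wing 112.8 turn deg 6.1 len 0.052634675623731975
C 1151 [0.49410578 0.11006332] wing 110.1 turn deg 8.8 len 0.05322776789800741
dp [ 0.3762 -0.0027  0.    ] rot -0.0005
```

Nut B is at 45.5°. On to nut D.

```bash
python3 -m crank '[{"dp":[0.075,-0.001,0],"delta_rot":[0,0,0],"fingers":-1},{"dp":[0.075,-0.001,0],"delta_rot":[0,0,0],"fingers":-1},{"dp":[0.075,-0.001,0],"delta_rot":[0,0,0],"fingers":-1},{"dp":[0.075,0,0],"delta_rot":[0,0,0],"fingers":-1},{"dp":[0.076,0,0],"delta_rot":[0,0,0],"fingers":-1},{"dp":[0,0,0],"delta_rot":[0,0,0],"fingers":-1},{"dp":[0,0,0],"delta_rot":[0,0,0],"fingers":-1}]'
python3 -c "
from h import *
x,y=NUT['D'];go(x+.0023*.94,y+.0023*.34,.2570,20)
s,r,cm,hsv,X=look('w5')
for n in NUT: wing(X,hsv,n)"
```

```text
t: 7.13
tcp_pos: [0.5948, 0.0841, 0.2892]
tool_rot: [0.985, 0.17, 0.001, 0.0]
force: [-0.8, -0.9, -1.8]
finger_gap: 0.173
gripper_force: 79.5
dp [-0.0056 -0.0028  0.0645] rot -0.0011
7.1333 q6 1.1836705968193855 [0.59481867 0.08410073 0.2892448 ] yaw 19.594441251329968 tilt [ 0.00192872 -0.00037003] F [-0.79998171 -0.87214701 -1.75221402] M -0.00876785918507365
D 137 [0.61032699 0.09294262] wing -156.8 turn deg 5.7 len 0.009593120045852332
A 750 [ 0.56348062 -0.00972839] wing 113.3 turn deg 5.5 len 0.05288944179977151
```

```bash
python3 -m crank '[{"dp":[-0.005,-0.002,0],"delta_rot":[0,0,0],"fingers":-1},{"dp":[0,0,0.032],"delta_rot":[0,0,0],"fingers":-1},{"dp":[0,0,0.032],"delta_rot":[0,0,0],"fingers":-1},{"dp":[0,0,0],"delta_rot":[0,0,0],"fingers":-1}]'  && python3 -m crank '[{"dp":[0,0,0],"delta_rot":[0,0,0.0182],"fingers":-1},{"dp":[0,0.0006,0],"delta_rot":[0,0,0.0182],"fingers":-1},{"dp":[0,0.0006,0],"delta_rot":[0,0,0.0182],"fingers":-1},{"dp":[0,0.0006,0],"delta_rot":[0,0,0.0182],"fingers":-1},{"dp":[0,0.0006,0],"delta_rot":[0,0,0.0182],"fingers":-1},{"dp":[0,0.0006,0],"delta_rot":[0,0,0.0182],"fingers":-1},{"dp":[0,0.0006,0],"delta_rot":[0,0,0.0182],"fingers":-1},{"dp":[0,0.0006,0],"delta_rot":[0,0,0.0182],"fingers":-1},{"dp":[0,0.0006,0],"delta_rot":[0,0,0.0182],"fingers":-1},{"dp":[0,0,0],"delta_rot":[0,0,0],"fingers":-1},{"dp":[0,0,0],"delta_rot":[0,0,0],"fingers":-1}]'
python3 -c "
from h import *
look('',False)"
```

```text
t: 7.52
tcp_pos: [0.5866, 0.0834, 0.255]
tool_rot: [0.986, 0.169, -0.004, -0.001]
force: [-0.5, 0.2, -1.3]
finger_gap: 0.178
gripper_force: 79.5
t: 8.43
tcp_pos: [0.5886, 0.0822, 0.2582]
tool_rot: [0.942, -0.337, -0.001, -0.001]
force: [-0.4, 4.1, -1.1]
finger_gap: 0.18
gripper_force: 79.4
8.4333 q6 2.206931208619566 [0.58861878 0.0821746  0.25818055] yaw -39.35829083144556 tilt [-0.00045802  0.00171989] F [-0.36977001  4.09634653 -1.1232408 ] M 0.08094674247373773
```

```bash
python3 -m crank '[{"dp":[0,-0.0006,0],"delta_rot":[0,0,-0.0195],"fingers":-1},{"dp":[0,-0.0006,0],"delta_rot":[0,0,-0.0195],"fingers":-1},{"dp":[0,0,-0.03],"delta_rot":[0,0,0],"fingers":-1},{"dp":[0,0,-0.035],"delta_rot":[0,0,0],"fingers":-1},{"dp":[0,0.015,0],"delta_rot":[0,0,-0.0195],"fingers":-1},{"dp":[0,0.03,0],"delta_rot":[0,0,-0.0195],"fingers":-1},{"dp":[0,0.03,0],"delta_rot":[0,0,-0.0195],"fingers":-1},{"dp":[0,0.03,0],"delta_rot":[0,0,-0.0195],"fingers":-1},{"dp":[0,0.03,0],"delta_rot":[0,0,-0.0195],"fingers":-1},{"dp":[0,0.03,0],"delta_rot":[0,0,-0.0195],"fingers":-1},{"dp":[0,0,0],"delta_rot":[0,0,-0.008],"fingers":-1},{"dp":[0,0,0],"delta_rot":[0,0,0],"fingers":-1}]'
python3 -c "
from h import *
x,y=NUT['A'];go(x+.0023*.94,y+.0023*.34,.2570,20)
s,r,cm,hsv,X=look('w6')
for n in NUT: wing(X,hsv,n)"
```

```text
t: 9.43
tcp_pos: [0.581, -0.0001, 0.2905]
tool_rot: [0.985, 0.17, 0.0, 0.001]
force: [-1.2, 0.0, -2.4]
finger_gap: 0.176
gripper_force: 79.5
dp [-0.0385  0.0085  0.0669] rot -0.0011
9.4333 q6 1.0372525154766385 [ 5.80954694e-01 -9.08681485e-05  2.90469285e-01] yaw 19.61983530725519 tilt [ 0.00070835 -0.001588  ] F [-1.15037862  0.04192467 -2.41744618] M 0.011154105321469094
D 918 [0.5910389  0.08291988] wing 162.8 turn deg 46.1 len 0.05283010027796664
C 783 [0.49645441 0.11033494] wing 109.5 turn deg 9.3 len 0.05320278989155145
```

D is at 46.1°. On to A.

```bash
python3 -m crank '[{"dp":[-0.038,0.0085,0],"delta_rot":[0,0,0],"fingers":-1},{"dp":[0,0,0],"delta_rot":[0,0,0],"fingers":-1},{"dp":[0,0,0.032],"delta_rot":[0,0,0],"fingers":-1},{"dp":[0,0,0.034],"delta_rot":[0,0,0],"fingers":-1},{"dp":[0,0,0],"delta_rot":[0,0,0],"fingers":-1}]'  && python3 -m crank '[{"dp":[0,0,0],"delta_rot":[0,0,0.0182],"fingers":-1},{"dp":[0,0.0006,0],"delta_rot":[0,0,0.0182],"fingers":-1},{"dp":[0,0.0006,0],"delta_rot":[0,0,0.0182],"fingers":-1},{"dp":[0,0.0006,0],"delta_rot":[0,0,0.0182],"fingers":-1},{"dp":[0,0.0006,0],"delta_rot":[0,0,0.0182],"fingers":-1},{"dp":[0,0.0006,0],"delta_rot":[0,0,0.0182],"fingers":-1},{"dp":[0,0.0006,0],"delta_rot":[0,0,0.0182],"fingers":-1},{"dp":[0,0.0006,0],"delta_rot":[0,0,0.0182],"fingers":-1},{"dp":[0,0.0006,0],"delta_rot":[0,0,0.0182],"fingers":-1},{"dp":[0,0,0],"delta_rot":[0,0,0],"fingers":-1},{"dp":[0,0,0],"delta_rot":[0,0,0],"fingers":-1}]'
python3 -c "
from h import *
look('',False)"
```

```text
t: 9.9
tcp_pos: [0.5628, -0.0081, 0.2545]
tool_rot: [0.985, 0.17, -0.003, -0.001]
force: [-0.9, 0.5, -1.5]
finger_gap: 0.178
gripper_force: 79.5
t: 10.82
tcp_pos: [0.5644, -0.0107, 0.2576]
tool_rot: [0.942, -0.336, 0.0, -0.0]
force: [0.5, 0.0, -1.3]
finger_gap: 0.18
gripper_force: 79.5
10.8167 q6 2.038797273350713 [ 0.56441926 -0.01073419  0.25756266] yaw -39.24923987195403 tilt [ 0.00093836 -0.00011356] F [ 0.52052811  0.02472982 -1.27721045] M -0.017513069105752708
```

```bash
python3 -m crank '[{"dp":[0,-0.0006,0],"delta_rot":[0,0,-0.0195],"fingers":-1},{"dp":[0,-0.0006,0],"delta_rot":[0,0,-0.0195],"fingers":-1},{"dp":[0,0,-0.03],"delta_rot":[0,0,0],"fingers":-1},{"dp":[0,0,-0.035],"delta_rot":[0,0,0],"fingers":-1},{"dp":[-0.022,-0.04,0],"delta_rot":[0,0,-0.0195],"fingers":-1},{"dp":[-0.022,-0.04,0],"delta_rot":[0,0,-0.0195],"fingers":-1},{"dp":[-0.022,-0.04,0],"delta_rot":[0,0,-0.0195],"fingers":-1},{"dp":[-0.022,-0.04,0],"delta_rot":[0,0,-0.0195],"fingers":-1},{"dp":[-0.022,-0.04,0],"delta_rot":[0,0,-0.0195],"fingers":-1},{"dp":[-0.022,-0.04,0],"delta_rot":[0,0,-0.0195],"fingers":-1},{"dp":[0,0,0],"delta_rot":[0,0,-0.008],"fingers":-1},{"dp":[0,0,0],"delta_rot":[0,0,0],"fingers":-1}]'
python3 -c "
from h import *
x,y=NUT['C'];go(x+.0023*.94,y+.0023*.34,.2570,18)
s,r,cm,hsv,X=look('w7')
for n in NUT: wing(X,hsv,n)"
```

```text
t: 11.82
tcp_pos: [0.5157, 0.116, 0.2899]
tool_rot: [0.985, 0.173, 0.0, -0.0]
force: [-0.2, -0.3, -1.3]
finger_gap: 0.178
gripper_force: 79.6
dp [-0.0385 -0.0055  0.0658] rot 0.0054
11.8167 q6 1.2324627021361694 [0.51569932 0.11595247 0.28992728] yaw 19.930019336833926 tilt [2.7776129e-04 8.2894487e-05] F [-0.21680302 -0.28684459 -1.3249781 ] M 0.006214305347586604
B 190 [0.48664855 0.01236751] wing 155.4 turn deg 53.4 len 0.030079430907452687
D 944 [0.58996328 0.08491575] wing 162.7 turn deg 46.2 len 0.053168342967579774
A 792 [ 0.56256231 -0.00794679] wing 72.7 turn deg 46.2 len 0.05158167887793183
```

A is at 46.2°. On to C.

```bash
python3 -m crank '[{"dp":[-0.038,-0.005,0],"delta_rot":[0,0,0],"fingers":-1},{"dp":[0,0,0],"delta_rot":[0,0,0],"fingers":-1},{"dp":[0,0,0.032],"delta_rot":[0,0,0],"fingers":-1},{"dp":[0,0,0.033],"delta_rot":[0,0,0],"fingers":-1},{"dp":[0,0,0],"delta_rot":[0,0,0],"fingers":-1}]'  && python3 -m crank '[{"dp":[0,0,0],"delta_rot":[0,0,0.0182],"fingers":-1},{"dp":[0,0.0006,0],"delta_rot":[0,0,0.0182],"fingers":-1},{"dp":[0,0.0006,0],"delta_rot":[0,0,0.0182],"fingers":-1},{"dp":[0,0.0006,0],"delta_rot":[0,0,0.0182],"fingers":-1},{"dp":[0,0.0006,0],"delta_rot":[0,0,0.0182],"fingers":-1},{"dp":[0,0.0006,0],"delta_rot":[0,0,0.0182],"fingers":-1},{"dp":[0,0.0006,0],"delta_rot":[0,0,0.0182],"fingers":-1},{"dp":[0,0.0006,0],"delta_rot":[0,0,0.0182],"fingers":-1},{"dp":[0,0.0006,0],"delta_rot":[0,0,0.0182],"fingers":-1},{"dp":[0,0,0],"delta_rot":[0,0,0],"fingers":-1},{"dp":[0,0,0],"delta_rot":[0,0,0],"fingers":-1}]'
python3 -c "
from h import *
look('',False)"
```

```text
t: 12.28
tcp_pos: [0.4972, 0.11, 0.2549]
tool_rot: [0.986, 0.17, -0.002, -0.0]
force: [-0.1, -0.0, -2.8]
finger_gap: 0.177
gripper_force: 79.5
t: 13.2
tcp_pos: [0.4965, 0.108, 0.257]
tool_rot: [0.942, -0.336, -0.002, 0.001]
force: [-3.7, -0.6, -1.0]
finger_gap: 0.179
gripper_force: 79.6
13.2 q6 2.2493808900673677 [0.49651402 0.10798238 0.25695263] yaw -39.21986380431016 tilt [-0.00329757 -0.00010867] F [-3.66856459 -0.63099392 -1.01129018] M 0.0429658310069064
```

```bash
python3 -m crank '[{"dp":[0,-0.0006,0],"delta_rot":[0,0,-0.0195],"fingers":-1},{"dp":[0,-0.0006,0],"delta_rot":[0,0,-0.0195],"fingers":-1},{"dp":[0,0,-0.03],"delta_rot":[0,0,0],"fingers":-1},{"dp":[0,0,-0.035],"delta_rot":[0,0,0],"fingers":-1},{"dp":[-0.008,0.025,0],"delta_rot":[0,0,-0.0195],"fingers":-1},{"dp":[-0.008,0.025,0],"delta_rot":[0,0,-0.0195],"fingers":-1},{"dp":[-0.008,0.025,0],"delta_rot":[0,0,-0.0195],"fingers":-1},{"dp":[-0.008,0.025,0],"delta_rot":[0,0,-0.0195],"fingers":-1},{"dp":[-0.008,0.025,0],"delta_rot":[0,0,-0.0195],"fingers":-1},{"dp":[-0.008,0.025,0],"delta_rot":[0,0,-0.0195],"fingers":-1},{"dp":[-0.008,0.025,0],"delta_rot":[0,0,-0.0195],"fingers":-1},{"dp":[0,0,0],"delta_rot":[0,0,-0.0195],"fingers":-1}]' && python3 -m crank '[{"dp":[0,0,0],"delta_rot":[0,0,-0.0195],"fingers":-1},{"dp":[0,0,0],"delta_rot":[0,0,-0.0195],"fingers":-1},{"dp":[0,0,0],"delta_rot":[0,0,-0.0195],"fingers":-1},{"dp":[0,0,0],"delta_rot":[0,0,-0.0195],"fingers":-1},{"dp":[0,0,0],"delta_rot":[0,0,-0.008],"fingers":-1},{"dp":[0,0,0],"delta_rot":[0,0,0],"fingers":-1}]'
python3 -c "
from h import *
x,y=NUT['B'];go(x+.0023*.47,y+.0023*.88,.2570,62)
s,r,cm,hsv,X=look('w8')
for n in NUT: wing(X,hsv,n)"
```

```text
t: 14.2
tcp_pos: [0.4663, 0.0241, 0.2903]
tool_rot: [0.963, 0.269, 0.002, 0.001]
force: [-0.0, 0.6, -1.1]
finger_gap: 0.178
gripper_force: 79.5
t: 14.7
tcp_pos: [0.4659, 0.0258, 0.2901]
tool_rot: [0.857, 0.515, 0.002, 0.001]
force: [-0.2, -0.0, -1.5]
finger_gap: 0.177
gripper_force: 79.6
dp [-0.0117  0.0108  0.0663] rot -0.0002
14.7 q6 0.3043555015379502 [0.46593692 0.02582188 0.29012436] yaw 61.939878246246636 tilt [ 0.00413079 -0.00026977] F [-0.18064212 -0.04299878 -1.46925502] M -0.00196040581113952
D 1124 [0.58778228 0.08411543] wing 162.7 turn deg 46.2 len 0.05320622911724904
A 847 [ 0.56131233 -0.008844  ] wing 72.5 turn deg 46.3 len 0.052248037074447556
C 981 [0.49473143 0.11174937] wing 72.9 turn deg 46.0 len 0.05243498789644682
```

The first pass is done, with all four near 46°. Starting the second pass with B.

```bash
python3 -m crank '[{"dp":[-0.0115,0.0105,0],"delta_rot":[0,0,0],"fingers":-1},{"dp":[0,0,0],"delta_rot":[0,0,0],"fingers":-1},{"dp":[0,0,0.032],"delta_rot":[0,0,0],"fingers":-1},{"dp":[0,0,0.033],"delta_rot":[0,0,0],"fingers":-1},{"dp":[0,0,0],"delta_rot":[0,0,0],"fingers":-1}]'  && python3 -m crank '[{"dp":[0,0,0],"delta_rot":[0,0,0.0182],"fingers":-1},{"dp":[0,0.0006,0],"delta_rot":[0,0,0.0182],"fingers":-1},{"dp":[0,0.0006,0],"delta_rot":[0,0,0.0182],"fingers":-1},{"dp":[0,0.0006,0],"delta_rot":[0,0,0.0182],"fingers":-1},{"dp":[0,0.0006,0],"delta_rot":[0,0,0.0182],"fingers":-1},{"dp":[0,0.0006,0],"delta_rot":[0,0,0.0182],"fingers":-1},{"dp":[0,0.0006,0],"delta_rot":[0,0,0.0182],"fingers":-1},{"dp":[0,0.0006,0],"delta_rot":[0,0,0.0182],"fingers":-1},{"dp":[0,0.0006,0],"delta_rot":[0,0,0.0182],"fingers":-1},{"dp":[0,0,0],"delta_rot":[0,0,0],"fingers":-1}]'
python3 -c "
from h import *
look('',False)"
```

```text
t: 15.17
tcp_pos: [0.4651, 0.0185, 0.2549]
tool_rot: [0.858, 0.513, -0.002, -0.002]
force: [0.1, 0.3, -1.5]
finger_gap: 0.177
gripper_force: 79.3
t: 16.0
tcp_pos: [0.468, 0.0176, 0.2574]
tool_rot: [1.0, 0.024, 0.001, -0.001]
force: [1.6, 5.3, -2.5]
finger_gap: 0.177
gripper_force: 79.5
16.0 q6 1.3177437672133891 [0.46801766 0.01757686 0.25744687] yaw 2.7624257933521195 tilt [0.00146105 0.00210777] F [ 1.57028254  5.33527765 -2.49809009] M 0.8580621272611226
```

```bash
python3 -m crank '[{"dp":[0,-0.0006,0],"delta_rot":[0,0,-0.0195],"fingers":-1},{"dp":[0,-0.0006,0],"delta_rot":[0,0,-0.0195],"fingers":-1},{"dp":[0,0,-0.03],"delta_rot":[0,0,0],"fingers":-1},{"dp":[0,0,-0.035],"delta_rot":[0,0,0],"fingers":-1},{"dp":[0.046,0.0075,0],"delta_rot":[0,0,-0.0195],"fingers":-1},{"dp":[0.046,0.0075,0],"delta_rot":[0,0,-0.0195],"fingers":-1},{"dp":[0.046,0.0075,0],"delta_rot":[0,0,-0.0195],"fingers":-1},{"dp":[0.046,0.0075,0],"delta_rot":[0,0,-0.0195],"fingers":-1},{"dp":[0.046,0.0075,0],"delta_rot":[0,0,-0.0195],"fingers":-1},{"dp":[0.046,0.0075,0],"delta_rot":[0,0,-0.0195],"fingers":-1},{"dp":[0,0,0],"delta_rot":[0,0,-0.008],"fingers":-1},{"dp":[0,0,0],"delta_rot":[0,0,0],"fingers":-1}]'
python3 -c "
from h import *
x,y=NUT['D'];go(x+.0023*.47,y+.0023*.88,.2570,62)
s,r,cm,hsv,X=look('w9')
for n in NUT: wing(X,hsv,n)
T=(X-s['tcp_pos'])@r
o=(hsv[...,1]>150)&(hsv[...,0]<25)&(T[...,2]>.02)&(T[...,2]<.05)&(np.abs(T[...,0])<.03)&(np.abs(T[...,1])<.03)
print('handle',o.sum(),cv2.minAreaRect((T[o][:,:2]*1000).astype(np.float32)))
dk=(T[...,2]>.105)&(T[...,2]<.120)&(np.abs(T[...,0])<.04)&(np.abs(T[...,1])<.035)&(hsv[...,1]<60)&(hsv[...,2]>90)
q=T[dk];print('disc',dk.sum(),np.median(q[:,2]),cv2.minEnclosingCircle((q[:,:2]*1000).astype(np.float32)))"
```

```text
t: 17.0
tcp_pos: [0.5923, 0.076, 0.2898]
tool_rot: [0.857, 0.515, 0.0, 0.0]
force: [-0.1, -0.1, -1.0]
finger_gap: 0.18
gripper_force: 79.6
dp [ 0.0157 -0.012   0.0656] rot -0.0
17.0 q6 0.429512205854757 [0.59226375 0.07595884 0.28980501] yaw 61.98896210900965 tilt [ 0.00100708 -0.00012116] F [-0.11809291 -0.14235325 -0.95665202] M -0.028118293448407
D 314 [0.58848987 0.08662016] wing 163.7 turn deg 45.1 len 0.05285920774314656
C 868 [0.49626524 0.11232339] wing 73.3 turn deg 45.6 len 0.05285537855288022
handle 4729 ((-1.3922357559204102, -0.07550239562988281), (30.135433197021484, 56.78293228149414), 0.44606712460517883)
disc 4010 0.11325697043065203 ((-2.884002923965454, 0.1300876885652542), 25.862089157104492)
```

```bash
python3 -m crank '[{"dp":[0.016,-0.0115,0],"delta_rot":[0,0,0],"fingers":-1},{"dp":[0,0,0],"delta_rot":[0,0,0],"fingers":-1},{"dp":[0,0,0.032],"delta_rot":[0,0,0],"fingers":-1},{"dp":[0,0,0.033],"delta_rot":[0,0,0],"fingers":-1},{"dp":[0,0,0],"delta_rot":[0,0,0],"fingers":-1}]'  && python3 -m crank '[{"dp":[0,0,0],"delta_rot":[0,0,0.0182],"fingers":-1},{"dp":[0,0.0006,0],"delta_rot":[0,0,0.0182],"fingers":-1},{"dp":[0,0.0006,0],"delta_rot":[0,0,0.0182],"fingers":-1},{"dp":[0,0.0006,0],"delta_rot":[0,0,0.0182],"fingers":-1},{"dp":[0,0.0006,0],"delta_rot":[0,0,0.0182],"fingers":-1},{"dp":[0,0.0006,0],"delta_rot":[0,0,0.0182],"fingers":-1},{"dp":[0,0.0006,0],"delta_rot":[0,0,0.0182],"fingers":-1},{"dp":[0,0.0006,0],"delta_rot":[0,0,0.0182],"fingers":-1},{"dp":[0,0.0006,0],"delta_rot":[0,0,0.0182],"fingers":-1},{"dp":[0,0,0],"delta_rot":[0,0,0],"fingers":-1}]'
python3 -c "
from h import *
look('',False)"
```

```text
t: 17.47
tcp_pos: [0.5876, 0.0851, 0.2544]
tool_rot: [0.858, 0.514, -0.003, -0.002]
force: [-0.6, 0.4, -2.4]
finger_gap: 0.174
gripper_force: 79.4
t: 18.3
tcp_pos: [0.5911, 0.0845, 0.2577]
tool_rot: [1.0, 0.025, 0.001, -0.001]
force: [0.6, 4.9, -1.2]
finger_gap: 0.177
gripper_force: 79.7
18.3 q6 1.472468772517976 [0.59112055 0.08452813 0.25773799] yaw 2.9125169584773354 tilt [0.00105317 0.00260433] F [ 0.58915089  4.87085721 -1.20832342] M 0.8545150825194091
```

```bash
python3 -m crank '[{"dp":[0,-0.0006,0],"delta_rot":[0,0,-0.0195],"fingers":-1},{"dp":[0,-0.0006,0],"delta_rot":[0,0,-0.0195],"fingers":-1},{"dp":[0,0,-0.03],"delta_rot":[0,0,0],"fingers":-1},{"dp":[0,0,-0.035],"delta_rot":[0,0,0],"fingers":-1},{"dp":[-0.027,0.0193,0],"delta_rot":[0,0,-0.0195],"fingers":-1},{"dp":[-0.027,0.0193,0],"delta_rot":[0,0,-0.0195],"fingers":-1},{"dp":[-0.027,0.0193,0],"delta_rot":[0,0,-0.0195],"fingers":-1},{"dp":[-0.027,0.0193,0],"delta_rot":[0,0,-0.0195],"fingers":-1},{"dp":[-0.027,0.0193,0],"delta_rot":[0,0,-0.0195],"fingers":-1},{"dp":[-0.027,0.0193,0],"delta_rot":[0,0,-0.0195],"fingers":-1},{"dp":[0,0,0],"delta_rot":[0,0,-0.008],"fingers":-1},{"dp":[0,0,0],"delta_rot":[0,0,0],"fingers":-1}]'
python3 -c "
from h import *
x,y=NUT['A'];go(x+.0027*.47,y+.0027*.88,.2570,62)
s,r,cm,hsv,X=look('w10')
for n in NUT: wing(X,hsv,n)"
```

```text
t: 19.3
tcp_pos: [0.5577, -0.0092, 0.2902]
tool_rot: [0.857, 0.515, -0.0, 0.0]
force: [0.3, 0.6, -1.3]
finger_gap: 0.177
gripper_force: 79.6
dp [0.0057 0.0098 0.0663] rot -0.0001
19.3 q6 0.2730006161173827 [ 0.55769618 -0.00921272  0.29016462] yaw 61.97175382090008 tilt [ 0.00049507 -0.00083178] F [ 0.30627125  0.56471921 -1.26550268] M 0.02109413618513439
B 837 [0.46861508 0.01711377] wing 118.9 turn deg 90.0 len 0.05297162996385604
D 1060 [0.58918154 0.08400631] wing 118.8 turn deg 90.0 len 0.05272089288212725
A 217 [0.56807758 0.0075087 ] wing 74.5 turn deg 44.3 len 0.01634905140471568
C 1164 [0.49615458 0.11177082] wing 73.1 turn deg 45.8 len 0.05314329271863133
```

B and D are home at 90.0°. Now A.

```bash
python3 -m crank '[{"dp":[0.006,0.0095,0],"delta_rot":[0,0,0],"fingers":-1},{"dp":[0,0,0],"delta_rot":[0,0,0],"fingers":-1},{"dp":[0,0,0.032],"delta_rot":[0,0,0],"fingers":-1},{"dp":[0,0,0.033],"delta_rot":[0,0,0],"fingers":-1},{"dp":[0,0,0],"delta_rot":[0,0,0],"fingers":-1}]'  && python3 -m crank '[{"dp":[0,0,0],"delta_rot":[0,0,0.0182],"fingers":-1},{"dp":[0,0.0006,0],"delta_rot":[0,0,0.0182],"fingers":-1},{"dp":[0,0.0006,0],"delta_rot":[0,0,0.0182],"fingers":-1},{"dp":[0,0.0006,0],"delta_rot":[0,0,0.0182],"fingers":-1},{"dp":[0,0.0006,0],"delta_rot":[0,0,0.0182],"fingers":-1},{"dp":[0,0.0006,0],"delta_rot":[0,0,0.0182],"fingers":-1},{"dp":[0,0.0006,0],"delta_rot":[0,0,0.0182],"fingers":-1},{"dp":[0,0.0006,0],"delta_rot":[0,0,0.0182],"fingers":-1},{"dp":[0,0.0006,0],"delta_rot":[0,0,0.0182],"fingers":-1},{"dp":[0,0,0],"delta_rot":[0,0,0],"fingers":-1}]'
python3 -c "
from h import *
look('',False)"
```

```text
t: 19.77
tcp_pos: [0.562, -0.0066, 0.2543]
tool_rot: [0.857, 0.515, -0.002, -0.002]
force: [-0.9, 0.8, -1.9]
finger_gap: 0.178
gripper_force: 79.4
t: 20.6
tcp_pos: [0.5656, -0.0097, 0.2574]
tool_rot: [1.0, 0.027, 0.001, 0.001]
force: [1.5, -1.6, -4.9]
finger_gap: 0.173
gripper_force: 79.3
20.6 q6 1.3039378965720876 [ 0.56563792 -0.0097121   0.25735229] yaw 3.1181766747817994 tilt [ 0.00200204 -0.00261133] F [ 1.45231119 -1.60671694 -4.91786982] M 0.7863644862285255
```

```bash
python3 -m crank '[{"dp":[0,-0.0006,0],"delta_rot":[0,0,-0.0195],"fingers":-1},{"dp":[0,-0.0006,0],"delta_rot":[0,0,-0.0195],"fingers":-1},{"dp":[0,0,-0.03],"delta_rot":[0,0,0],"fingers":-1},{"dp":[0,0,-0.035],"delta_rot":[0,0,0],"fingers":-1},{"dp":[0.0075,-0.046,0],"delta_rot":[0,0,-0.0195],"fingers":-1},{"dp":[0.0075,-0.046,0],"delta_rot":[0,0,-0.0195],"fingers":-1},{"dp":[0.0075,-0.046,0],"delta_rot":[0,0,-0.0195],"fingers":-1},{"dp":[0.0075,-0.046,0],"delta_rot":[0,0,-0.0195],"fingers":-1},{"dp":[0.0075,-0.046,0],"delta_rot":[0,0,-0.0195],"fingers":-1},{"dp":[0.0075,-0.046,0],"delta_rot":[0,0,-0.0195],"fingers":-1},{"dp":[0,0,0],"delta_rot":[0,0,-0.008],"fingers":-1},{"dp":[0,0,0],"delta_rot":[0,0,0],"fingers":-1}]'
python3 -c "
from h import *
x,y=NUT['C'];go(x+.0027*.47,y+.0027*.88,.2570,62)
s,r,cm,hsv,X=look('w11')
for n in NUT: wing(X,hsv,n)"
```

```text
t: 21.6
tcp_pos: [0.5051, 0.1164, 0.2901]
tool_rot: [0.856, 0.517, -0.0, -0.0]
force: [1.1, 0.1, -2.1]
finger_gap: 0.177
gripper_force: 79.6
dp [-0.0137 -0.0138  0.0661] rot 0.0009
21.6 q6 0.4933924236421323 [0.50505557 0.11643531 0.29005361] yaw 62.31621307102933 tilt [-0.00035491  0.00050064] F [ 1.09257981  0.11129054 -2.10471274] M 0.030699674059976177
D 761 [0.58826952 0.08621491] wing 119.0 turn deg 89.9 len 0.052529930646410955
A 312 [ 0.57537658 -0.00171075] wing -151.4 turn deg 90.3 len 0.02228909603931456
C 102 [0.50161309 0.13401788] wing 70.8 turn deg 48.0 len 0.007633756763282984
```

```bash
python3 -m crank '[{"dp":[-0.0135,-0.0135,0],"delta_rot":[0,0,0],"fingers":-1},{"dp":[0,0,0],"delta_rot":[0,0,0],"fingers":-1},{"dp":[0,0,0.032],"delta_rot":[0,0,0],"fingers":-1},{"dp":[0,0,0.033],"delta_rot":[0,0,0],"fingers":-1},{"dp":[0,0,0],"delta_rot":[0,0,0],"fingers":-1}]'  && python3 -m crank '[{"dp":[0,0,0],"delta_rot":[0,0,0.0182],"fingers":-1},{"dp":[0,0.0006,0],"delta_rot":[0,0,0.0182],"fingers":-1},{"dp":[0,0.0006,0],"delta_rot":[0,0,0.0182],"fingers":-1},{"dp":[0,0.0006,0],"delta_rot":[0,0,0.0182],"fingers":-1},{"dp":[0,0.0006,0],"delta_rot":[0,0,0.0182],"fingers":-1},{"dp":[0,0.0006,0],"delta_rot":[0,0,0.0182],"fingers":-1},{"dp":[0,0.0006,0],"delta_rot":[0,0,0.0182],"fingers":-1},{"dp":[0,0.0006,0],"delta_rot":[0,0,0.0182],"fingers":-1},{"dp":[0,0.0006,0],"delta_rot":[0,0,0.0182],"fingers":-1},{"dp":[0,0,0],"delta_rot":[0,0,0],"fingers":-1}]'
python3 -c "
from h import *
look('',False)"
```

```text
t: 22.07
tcp_pos: [0.4955, 0.1114, 0.2547]
tool_rot: [0.857, 0.514, -0.002, -0.002]
force: [-1.0, -0.1, -1.3]
finger_gap: 0.182
gripper_force: 79.3
t: 22.9
tcp_pos: [0.496, 0.1102, 0.2567]
tool_rot: [1.0, 0.027, -0.003, -0.0]
force: [-5.0, 1.5, -0.4]
finger_gap: 0.179
gripper_force: 79.7
22.9 q6 1.5151462226717394 [0.49600548 0.11022029 0.25667741] yaw 3.079711435505945 tilt [-0.00660317  0.00028802] F [-5.03219349  1.48588172 -0.43714429] M 0.834314085172481
```

```bash
python3 -m crank '[{"dp":[0,-0.0006,0],"delta_rot":[0,0,-0.0195],"fingers":-1},{"dp":[0,-0.0006,0],"delta_rot":[0,0,-0.0195],"fingers":-1},{"dp":[0,0,-0.03],"delta_rot":[0,0,0],"fingers":-1},{"dp":[0,0,-0.035],"delta_rot":[0,0,0],"fingers":-1},{"dp":[0,0,0],"delta_rot":[0,0,-0.0195],"fingers":-1},{"dp":[0,0,0],"delta_rot":[0,0,-0.0195],"fingers":-1},{"dp":[-0.051,0.061,0],"delta_rot":[0,0,0],"fingers":-1},{"dp":[-0.051,0.061,0],"delta_rot":[0,0,0],"fingers":-1},{"dp":[-0.051,0.061,0],"delta_rot":[0,0,0],"fingers":-1},{"dp":[-0.051,0.061,0],"delta_rot":[0,0,0],"fingers":-1},{"dp":[-0.051,0.061,0],"delta_rot":[0,0,0],"fingers":-1},{"dp":[-0.051,0.061,0],"delta_rot":[0,0,0],"fingers":-1}]' && python3 -m crank '[{"dp":[-0.03,0.04,0],"delta_rot":[0,0,0],"fingers":-1},{"dp":[0,0,0],"delta_rot":[0,0,0],"fingers":-1},{"dp":[0,0,0],"delta_rot":[0,0,0],"fingers":-1}]'
python3 -c "
from h import *
go(.453,-.165,.145,31)
s,r,cm,hsv,X=look('w12')
for n in NUT: wing(X,hsv,n)"
```

```text
t: 23.9
tcp_pos: [0.462, -0.1276, 0.2903]
tool_rot: [0.963, 0.269, 0.001, 0.001]
force: [0.1, -0.6, -1.6]
finger_gap: 0.178
gripper_force: 79.6
t: 24.15
tcp_pos: [0.4598, -0.1521, 0.2901]
tool_rot: [0.964, 0.267, 0.001, 0.001]
force: [-0.0, 0.8, -0.9]
finger_gap: 0.176
gripper_force: 79.5
dp [-0.0253  0.0145  0.2901] rot -0.0001
24.15 q6 0.4790792471901801 [ 0.45978027 -0.15210932  0.2900687 ] yaw 30.981193971039836 tilt [ 0.00214531 -0.00106965] F [-0.043817    0.78834714 -0.94203561] M -0.037596268174052386
B 1086 [0.46775038 0.01441175] wing 118.8 turn deg 90.0 len 0.0530475852691174
A 159 [ 0.54154575 -0.02377702] wing -174.8 turn deg 113.7 len 0.008008475484931221
```

View pics/w12.png

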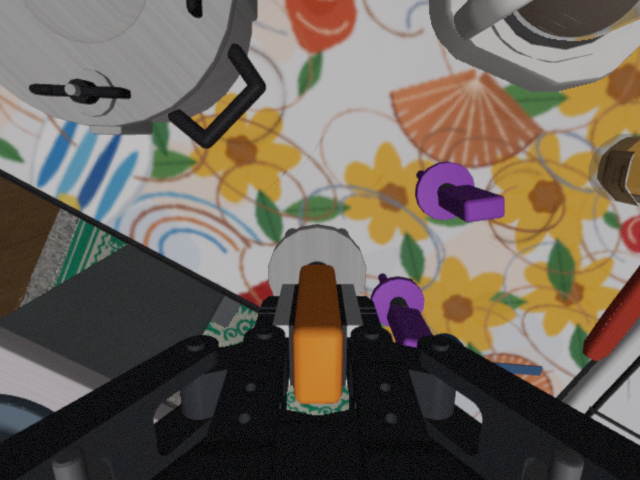

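The view shows the key held upright at (317,290) over its old free spot, with the purple ones clear at (445,190) and (398,300). Lowering.

```bash
python3 -m crank '[{"dp":[-0.025,0.0145,0],"delta_rot":[0,0,0],"fingers":-1},{"dp":[0,0,0.07],"delta_rot":[0,0,0],"fingers":-1},{"dp":[0,0,0.07],"delta_rot":[0,0,0],"fingers":-1},{"dp":[0,0,0.07],"delta_rot":[0,0,0],"fingers":-1},{"dp":[0,0,0.06],"delta_rot":[0,0,0],"fingers":-1},{"dp":[0,0,0],"delta_rot":[0,0,0],"fingers":-1},{"dp":[0,0,0],"delta_rot":[0,0,0],"fingers":-1},{"dp":[0,0,0],"delta_rot":[0,0,0],"fingers":-1}]'
python3 -c "
from h import *
look('',False)"
```

```text
t: 24.87
tcp_pos: [0.4534, -0.1622, 0.1556]
tool_rot: [0.963, 0.269, 0.001, 0.001]
force: [0.2, -0.2, -1.4]
finger_gap: 0.176
gripper_force: 79.3
24.8667 q6 0.44931810100483044 [ 0.45337314 -0.16224006  0.15562244] yaw 31.22951450045234 tilt [ 0.0018346  -0.00108773] F [ 0.24659018 -0.17421897 -1.35008803] M -0.020121253887535714
```

Tips are about 13 mm above the table. Easing down.

```bash
python3 -m crank '[{"dp":[0,0,0.01],"delta_rot":[0,0,0],"fingers":-1},{"dp":[0,0,0.008],"delta_rot":[0,0,0],"fingers":-1},{"dp":[0,0,0.004],"delta_rot":[0,0,0],"fingers":-1},{"dp":[0,0,0.003],"delta_rot":[0,0,0],"fingers":-1},{"dp":[0,0,0],"delta_rot":[0,0,0],"fingers":-1},{"dp":[0,0,0],"delta_rot":[0,0,0],"fingers":-1}]'
python3 -c "
from h import *
look('',False)"
```

```text
t: 25.37
tcp_pos: [0.4527, -0.1627, 0.1424]
tool_rot: [0.963, 0.268, 0.0, 0.0]
force: [0.7, 0.8, 1.7]
finger_gap: 0.182
gripper_force: 79.8
25.3667 q6 0.4495150520678538 [ 0.45266879 -0.16269326  0.14235424] yaw 31.122484579375875 tilt [ 0.00098195 -0.00051721] F [0.70771221 0.79456385 1.72626847] M 0.0014132606576108316
```

Contact is gentle. Releasing, then moving up.

```bash
python3 -m crank '[{"dp":[0,0,0],"delta_rot":[0,0,0],"fingers":-0.3},{"dp":[0,0,0],"delta_rot":[0,0,0],"fingers":0.1},{"dp":[0,0,0],"delta_rot":[0,0,0],"fingers":0.1},{"dp":[0,0,0],"delta_rot":[0,0,0],"fingers":0.1},{"dp":[0,0,0],"delta_rot":[0,0,0],"fingers":0.1},{"dp":[0,0,-0.02],"delta_rot":[0,0,0],"fingers":0.1},{"dp":[0,0,-0.05],"delta_rot":[0,0,0],"fingers":0.1},{"dp":[0,0,-0.08],"delta_rot":[0,0,0],"fingers":0.1},{"dp":[0,0,-0.08],"delta_rot":[0,0,0],"fingers":0.1},{"dp":[0,0,-0.08],"delta_rot":[0,0,0],"fingers":0.1},{"dp":[0,0,-0.08],"delta_rot":[0,0,0],"fingers":0.1},{"dp":[0,0,0],"delta_rot":[0,0,0],"fingers":0.1}]'
python3 - <<'E'
from h import *
s,r,cm,hsv,X=look("w13")
for n in NUT: wing(X,hsv,n)
a=cv2.imread("pics/w13.png");p,d=manip.snapshot("scene");b=p[200:350,230:430,::-1]
cv2.imwrite("pics/fin.png",np.hstack([cv2.resize(a,(400,300)),cv2.resize(b,(400,300),interpolation=cv2.INTER_CUBIC)]))
E
```

```text
t: 26.37
tcp_pos: [0.4553, -0.1642, 0.3453]
tool_rot: [0.963, 0.269, 0.006, 0.006]
force: [0.7, -0.4, -0.5]
finger_gap: 0.553
gripper_force: 0.0
26.3667 q6 0.4495596791764653 [ 0.45534999 -0.16418498  0.34526214] yaw 31.15798047175 tilt [ 0.01457031 -0.00942921] F [ 0.70535959 -0.39325939 -0.54606029] M 0.06976775452203533
B 725 [0.46775239 0.01414753] wing 119.0 turn deg 89.9 len 0.05414078723804758
A 221 [ 0.5449104  -0.02178793] wing -153.7 turn deg 92.5 len 0.014751663037871177
```

View pics/fin.png

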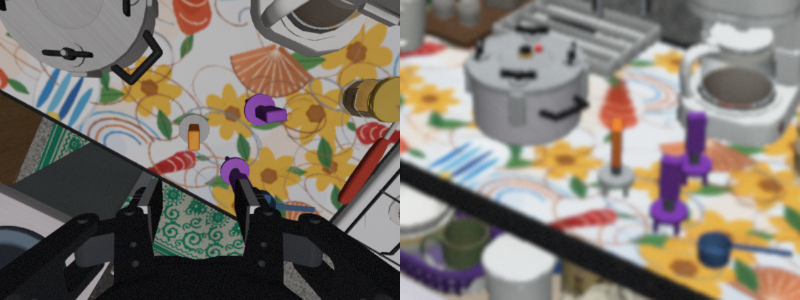

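The key stands upright at (193,132) in the left panel, with the other things in place. I'll take one quick look at nut C before handing in.

```bash
python3 -m crank '[{"dp":[0.041,-0.068,0],"delta_rot":[0,0,0],"fingers":0.1},{"dp":[0.041,-0.068,0],"delta_rot":[0,0,0],"fingers":0.1},{"dp":[0.041,-0.068,0],"delta_rot":[0,0,0],"fingers":0.1},{"dp":[0.041,-0.068,0],"delta_rot":[0,0,0],"fingers":0.1},{"dp":[0,0,0],"delta_rot":[0,0,0],"fingers":0.1},{"dp":[0,0,0],"delta_rot":[0,0,0],"fingers":0.1}]'
python3 - <<'E'
from h import *
s,r,cm,hsv,X=look("w14")
for n in NUT: wing(X,hsv,n)
E
```

```text
t: 26.97
tcp_pos: [0.4508, -0.0015, 0.3355]
tool_rot: [0.963, 0.271, -0.002, -0.001]
force: [0.2, -0.7, 0.2]
finger_gap: 0.551
gripper_force: 0.0
26.9667 q6 0.7707537100419736 [ 0.4508454  -0.00153087  0.33550923] yaw 31.40509169885658 tilt [-0.00399426  0.00079882] F [ 0.24424709 -0.68658606  0.195475  ] M -0.011975994264277406
B 568 [0.467864   0.01657453] wing 118.6 turn deg 90.2 len 0.052054518057396276
A 735 [ 0.56215443 -0.00978938] wing -151.2 turn deg 90.1 len 0.052896946758219876
C 765 [0.49550331 0.11069356] wing -151.0 turn deg 89.9 len 0.052275855533643556
```

All four nuts are home. Handing in.

```bash
python3 -c "
from station import manip
print(manip.sign_off())"
```

```text
the job is handed in; nothing more can be done
None
```

All four wing nuts were tightened in cross order, to about 46° in the first pass and fully home at 90° in the second; the key stands upright on the table, and I handed the job in at about 27 s.

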